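# Find the loaded transformer case and clamp it in the vise

### The job

Only one of the three identical closed cases in the tray holds a transformer: lift them to find the heavy one, and put the empty ones back upright where they stood. Stand the heavy one on the vise's bed, midway between the jaws, cable gland towards the soldering station, let go, then wind the crank clockwise, a full turn and a bit, until the jaws hold it tight. Do not drop or tip any case or knock the other things about.

Things in the scene. Friction and masses are not known exactly. Their poses are not given: they have to be found in the camera images.
- case_a: One of three identical closed cases in the tray: 50 (x) x 90 (y) x 75 mm high, grey with white lid; origin at the centre of its underside. Black cable gland in the middle of its -y end, 23 mm thick, 20 mm long, 40 mm up. Grasp it across the 50 mm. The case with the transformer weighs 0.40 to 0.60 kg, the other two 0.13 to 0.20 kg; which one varies and cannot be seen.
- case_a_gland (a point): outer tip of that case's cable gland: 65 mm towards -y from the case's centre line, 40 mm above its underside
- case_b: One of three identical closed cases in the tray: 50 (x) x 90 (y) x 75 mm high, grey with white lid; origin at the centre of its underside. Black cable gland in the middle of its -y end, 23 mm thick, 20 mm long, 40 mm up. Grasp it across the 50 mm. The case with the transformer weighs 0.40 to 0.60 kg, the other two 0.13 to 0.20 kg; which one varies and cannot be seen.
- case_b_gland (a point): outer tip of that case's cable gland: 65 mm towards -y from the case's centre line, 40 mm above its underside
- case_c: One of three identical closed cases in the tray: 50 (x) x 90 (y) x 75 mm high, grey with white lid; origin at the centre of its underside. Black cable gland in the middle of its -y end, 23 mm thick, 20 mm long, 40 mm up. Grasp it across the 50 mm. The case with the transformer weighs 0.40 to 0.60 kg, the other two 0.13 to 0.20 kg; which one varies and cannot be seen.
- case_c_gland (a point): outer tip of that case's cable gland: 65 mm towards -y from the case's centre line, 40 mm above its underside
- tray: shallow wooden tray on the bench, 300 (x) x 400 (y) mm, rim 16 mm high and 6 mm thick, floor 6 mm thick; fixed; origin at the centre of its underside. The cases stand on its floor
- vise: Yellow bench vise bolted to the bench; origin on the bench under the work place between the jaws; x points away from the robot, from crank to fixed jaw, y left, z up. Jaws 80 mm wide (y), tops 120 mm above the bench. Fixed jaw's rubber face at x = +25 mm, its anvil ends at +92 mm; the moving jaw is on the crank's side, 30 mm thick, outer face at x = -64 mm when the crank reads 0.
- vise_bed (a point): Point on the bed of the vise, 92 mm above the bench, where the middle of a clamped case's underside belongs; axes as the vise's. The bed between the jaws is 56 mm wide (y); jaws stand 28 mm above it. The black soldering station stands on the bench on the vise's -y side, at the robot's far right
- jaw_pad: black rubber pad of the moving jaw (origin at the vise's origin, shifted with the jaw), 78 mm wide, springy: up to 5 mm at 5 N per mm. Its face is 59 mm from the fixed jaw's face when the crank reads 0
- crank (a joint): Angle of the vise's crank, rad: 0 with its handle straight up, growing clockwise as seen from the robot (from the top to the robot's right, -y). A turn (6.28) closes the jaws by 10 mm; a 50 mm case is tight from about 6.3, end stop 7.6. Starts between -0.9 and 0, stays where it is left, takes about 2 N at the handle.
- crank_knob (a point): Middle of the crank's black revolving handle, a round bar 15 to 16 mm thick, 48 mm long, pointing from the crank arm to the robot (vise -x). It runs on a circle of 40 mm radius about an axis along vise x, 75 mm above the bench, at vise x = -128 mm for crank 0 and with the jaw 10 mm towards +x per turn. Its axes turn with the crank.
- solder_reel: aluminium-coloured solder reel, 58 mm diameter, 40 mm high, standing flat on the tray; bystander; origin in the middle of its underside
- flux_bottle: small amber flux bottle with red cap, 36 mm diameter, 88 mm high, on the tray; bystander; origin in the middle of its underside
- cutters: side cutters with orange handles, about 110 x 46 x 11 mm, lying on the tray; bystander; origin near its middle
- pliers: long-nose pliers with blue handles, about 150 x 46 x 11 mm, lying on the bench to the right of the vise; bystander; origin near its middle
- screwdriver: screwdriver with red handle, about 160 mm long, lying on the bench between tray and vise; bystander; origin near its middle
- tip_cleaner: round tin of brass wool for cleaning soldering tips, 72 mm diameter, 47 mm high, on the bench near the right front of the vise; bystander; origin in the middle of its underside
- ferrule: short steel sleeve, 28 mm diameter, 24 mm high, standing on the tray between the cases; bystander; origin in the middle of its underside
- cleaner_bottle: tall white bottle with blue cap, 52 mm diameter, 170 mm high, standing on the bench between tray and vise, beside the way from one to the other; bystander; origin in the middle of its underside
Not all that is in view belongs to the job. Leave any orange look-alike of the case_b alone. What is shaped like the case_a but orange is not meant.

How it is judged (in metres and radians):
On the way:
1. the loaded case stands on the vise's bed between the open jaws, gland towards the soldering station, let go (bearing on the vise with over 3 N, crank below 2) (((z of case_a in the frame of vise_bed between -0.004 and 0.006 m and y of case_a in the frame of vise_bed between -0.02 and 0.02 m and x of case_a in the frame of vise_bed between -0.02 and 0.01 m and y of case_a_gland in the frame of vise_bed below -0.04 m and angle between case_a's own z axis and vertical below 0.12 rad and contact force between case_a and vise above 3 N and contact force between case_a and the fingers below 0.1 N and value of joint crank below 2 rad and linear speed of case_a below 0.02 m/s) or (z of case_b in the frame of vise_bed between -0.004 and 0.006 m and y of case_b in the frame of vise_bed between -0.02 and 0.02 m and x of case_b in the frame of vise_bed between -0.02 and 0.01 m and y of case_b_gland in the frame of vise_bed below -0.04 m and angle between case_b's own z axis and vertical below 0.12 rad and contact force between case_b and vise above 3 N and contact force between case_b and the fingers below 0.1 N and value of joint crank below 2 rad and linear speed of case_b below 0.02 m/s) or (z of case_c in the frame of vise_bed between -0.004 and 0.006 m and y of case_c in the frame of vise_bed between -0.02 and 0.02 m and x of case_c in the frame of vise_bed between -0.02 and 0.01 m and y of case_c_gland in the frame of vise_bed below -0.04 m and angle between case_c's own z axis and vertical below 0.12 rad and contact force between case_c and vise above 3 N and contact force between case_c and the fingers below 0.1 N and value of joint crank below 2 rad and linear speed of case_c below 0.02 m/s))), for 0.2 s.
At the end, for the whole second after the job is handed in: The loaded case stands upright on the vise's bed (within 20 mm along the jaws, gland on the soldering station's side), crank past 5.9 rad, jaw pad pressing it with over 3 N; both empty cases stand upright at rest in the tray, each within 40 mm of where it stood (value of joint crank above 5.9 rad and ((z of case_a in the frame of vise_bed between -0.004 and 0.006 m and y of case_a in the frame of vise_bed between -0.02 and 0.02 m and x of case_a in the frame of vise_bed between -0.02 and 0.01 m and y of case_a_gland in the frame of vise_bed below -0.04 m and angle between case_a's own z axis and vertical below 0.12 rad and contact force between case_a and jaw_pad above 3 N and linear speed of each of case_a, case_b, case_c below 0.02 m/s and distance of each of case_b, case_c from where it was at the start of the episode below 0.04 m and angle between each of case_b, case_c's own z axis and vertical below 0.1 rad and contact force between each of case_b, case_c and tray above 0.3 N) or (z of case_b in the frame of vise_bed between -0.004 and 0.006 m and y of case_b in the frame of vise_bed between -0.02 and 0.02 m and x of case_b in the frame of vise_bed between -0.02 and 0.01 m and y of case_b_gland in the frame of vise_bed below -0.04 m and angle between case_b's own z axis and vertical below 0.12 rad and contact force between case_b and jaw_pad above 3 N and linear speed of each of case_b, case_a, case_c below 0.02 m/s and distance of each of case_a, case_c from where it was at the start of the episode below 0.04 m and angle between each of case_a, case_c's own z axis and vertical below 0.1 rad and contact force between each of case_a, case_c and tray above 0.3 N) or (z of case_c in the frame of vise_bed between -0.004 and 0.006 m and y of case_c in the frame of vise_bed between -0.02 and 0.02 m and x of case_c in the frame of vise_bed between -0.02 and 0.01 m and y of case_c_gland in the frame of vise_bed below -0.04 m and angle between case_c's own z axis and vertical below 0.12 rad and contact force between case_c and jaw_pad above 3 N and linear speed of each of case_c, case_a, case_b below 0.02 m/s and distance of each of case_a, case_b from where it was at the start of the episode below 0.04 m and angle between each of case_a, case_b's own z axis and vertical below 0.1 rad and contact force between each of case_a, case_b and tray above 0.3 N))); the robot touches nothing.
It fails at once if a case tipped over (tilted by more than 0.7 rad) (angle between any of case_a, case_b, case_c's own z axis and vertical above 0.7 rad).
It fails at once if a case dropped (moving faster than 0.6 m/s with no finger on it) ((linear speed of case_a above 0.6 m/s and contact force between case_a and the fingers below 0.05 N) or (linear speed of case_b above 0.6 m/s and contact force between case_b and the fingers below 0.05 N) or (linear speed of case_c above 0.6 m/s and contact force between case_c and the fingers below 0.05 N)).
It fails at once if a bystander moved by more than 30 mm (distance of any of solder_reel, flux_bottle, cutters, pliers, screwdriver, tip_cleaner, ferrule, cleaner_bottle from where it was at the start of the episode above 0.03 m).
It fails at once if a bottle knocked over (tilted by more than 0.5 rad) (angle between any of flux_bottle, cleaner_bottle's own z axis and vertical above 0.5 rad).
It also fails if it takes over 72 s, if anything falls off the work surface, if the arm or the gripper's body presses on something with over 40 N, if the wrist force passes 120 N, or if a joint passes its speed limit or range.

### The arm

A 6-joint arm with a two-finger parallel gripper is mounted at the origin on the work surface. World frame = base frame: x ahead of the robot, y to its left, z up, the work surface at z = 0. Lengths are in m, angles in degrees, forces in N, time in s.
With the tool pointing down it reaches from about 0.2 to 0.875 m from the base axis. Payload 3.4 kg.
Tool frame: the origin (TCP) lies at the very end of the fingers, on their centre line; the grasp point (between the pads) lies 19 mm behind it; z points along the fingers, y is the line along which they close (so a half turn about z gives the same grasp; the last joint's range is limited). The gripper opens to 94 mm and grips with 3 to 60 N. Pads are 16 mm wide; open, the fingers measure 119 mm over their backs; the gripper's body (75 mm by 177 mm) begins 78 mm behind the grasp point.
Start: joints at [62.682, 15.808, 86.224, -0, 77.962, -6.933], TCP at [0.2, 0.539, 0.205] pointing down, gripper open.
Joint ranges: [-165.64, 165.64], [-43.16, 119.46], [12.63, 154.43], [-67.54, 247.53], [6.08, 155.33], [-154.97, 154.97]. Speed limits (degrees/s): [147.25, 147.25, 180, 180, 180, 180].

### API

Orientations are given as a 3x3 rotation matrix whose columns are the frame's x, y, z axes.
In Python, from station import manip gives the robot as it stands. The module is installed in compiled form; this text tells all that it offers. Calls block until the motion is done:
- manip.move_pose(position, orientation): joint-space move of the TCP to a pose.
- manip.move_straight(position, rot=None, max_speed=0.15): straight line of the TCP; rot=None keeps the orientation; max_speed is the mean speed in m/s.
- manip.move_joints(angles): joint-space move.
- manip.let_go() and manip.close_gripper(): open the fingers fully, or close them until they stop; the grip force is fixed at half the most.
- manip.sleep(seconds).
- manip.ik(position, orientation): joint angles nearest the present ones, or None.
- manip.sense(): the state.
- manip.read_camera(name): name is "scene" or "top" or "wrist"; returns the picture (480x640x3 uint8, red, green, blue); there is no depth.
- manip.camera_params(name): a dict with "mtx" (3x3 intrinsics, pixels), "R" (3x3) and "t" (3): a world point X has camera coordinates R X + t. Camera axes: x right, y down, z forward; pixel columns grow to the right and rows downward; lengths in m; the calibration is good to about 2 mm. A picture is of the moment at which its call begins: read the wrist's pose just before it. camera_params takes no time and is no camera call; for the wrist camera it gives the pose at the moment of the call.
A pose or a line that the arm cannot do raises manip.IKError and nothing moves.
- manip.finish_job(): hands the job in; it is judged then, once.
The state is a dict: "clock": time; "joint_pos": joint angles; "dq": joint speeds; "tau": joint torques, N m; "eef_pos": TCP position; "tool_rot": TCP orientation; "wrist_force": force on the tool from outside, world axes, zero at the start; "ft_torque": the same for the moment, N m; "gripper_width": opening from 0.0 (shut) to 1.0 (fully open); "gripper_force": force on a finger pad.
Only numpy, scipy, OpenCV 4.12 (cv2) and the standard library are available. Lean on these libraries where they do the work, as an engineer would, in place of code of your own. Each camera call takes 0.05 s, during which the arm holds its last target. There are 200 camera calls.

## Working session

There is one attempt and no reset: what is moved stays moved. The work goes in short steps, each a Python script; the robot and the scene stay as the last script left them, time stands still between calls to the robot, and variables do not carry over. Pictures are saved under pics/ and viewed, at most 10 in all, crops included, and the job is handed in when it is done.

```bash
mkdir -p pics; python3 - <<'E'
from station import manip
import cv2, numpy as np
for n in ("top","scene"):
    im=manip.read_camera(n); cv2.imwrite(f"pics/{n}0.png",im[:,:,::-1])
    p=manip.camera_params(n); print(n,np.round(p["mtx"],1).tolist(),np.round(p["R"],3).tolist(),np.round(p["t"],3).tolist(), np.round(-p["R"].T@p["t"],3))
s=manip.sense(); print(s)
E
```

```text
top [[514.2, 0.0, 313.6], [0.0, 514.2, 239.3], [0.0, 0.0, 1.0]] [[-0.009, -1.0, -0.017], [-0.984, 0.012, -0.178], [0.178, 0.015, -0.984]] [0.038, 0.53, 1.303] [0.29  0.012 1.377]
scene [[448.5, 0.0, 326.4], [0.0, 448.5, 236.3], [0.0, 0.0, 1.0]] [[-0.271, 0.963, -0.004], [0.754, 0.209, -0.623], [-0.599, -0.172, -0.782]] [0.131, -0.332, 1.466] [1.164 0.196 0.941]
{'clock': 0.1, 'joint_pos': array([ 6.26819749e+01,  1.58437391e+01,  8.62845724e+01,  6.72620069e-04,
        7.79631127e+01, -6.93319205e+00]), 'dq': array([ 0.08981629, -0.0616882 , -0.10233533, -0.0138385 ,  0.00076392,
        0.04785327]), 'tau': array([ 9.53318267e-04, -4.05456018e+01, -2.37781262e+01,  7.03640934e-02,
        2.99186725e-02, -1.88905727e-05]), 'eef_pos': array([0.20006566, 0.53855248, 0.20471744]), 'tool_rot': array([[-9.37373296e-01,  3.48325641e-01, -7.42492341e-04],
       [ 3.48326372e-01,  9.37372254e-01, -1.41242517e-03],
       [ 2.04007818e-04, -1.58259930e-03, -9.99998727e-01]]), 'wrist_force': array([-0.31477618,  0.20883263,  0.8666716 ]), 'ft_torque': array([0.01501795, 0.01913186, 0.01061461]), 'gripper_force': 0.0, 'gripper_width': 0.9994318142336459}
```

View pics/top0.png

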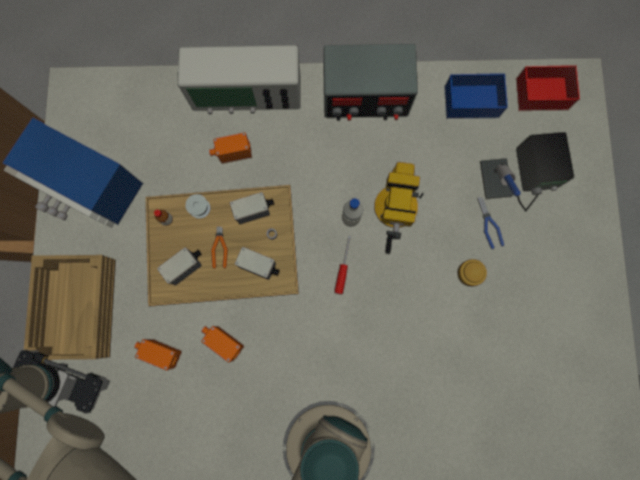

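View pics/scene0.png

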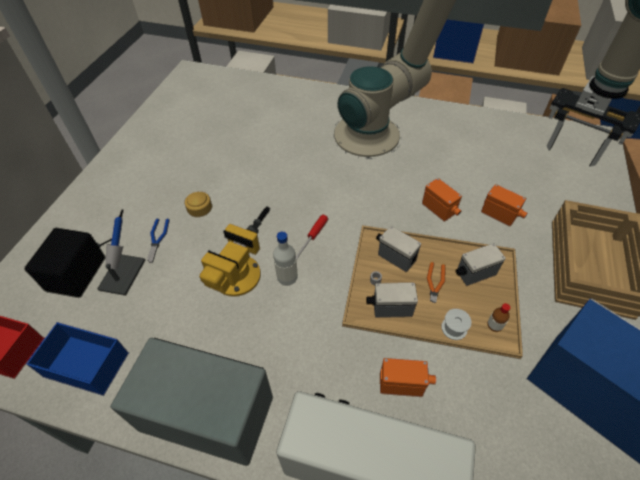

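The top view shows three white-lidded grey cases in the tray at (251,207), (180,266) and (257,263). All three have a black gland towards the right, i.e. -y. The orange look-alikes at (231,148), (158,353) and (222,343) are outside the tray. The vise is at (400,200) with its crank handle at (390,240), and the white bottle is at (352,212). The scene view agrees.

```bash
cat > h.py <<'E'
from station import manip
import cv2, numpy as np
def ray(px,P,z):
    """pixels (n,2) -> world points on plane z"""
    px=np.atleast_2d(np.float64(px)); d=(np.c_[px,np.ones(len(px))]@np.linalg.inv(P["mtx"]).T)@P["R"]
    o=-P["R"].T@P["t"]; return o+d*((z-o[2])/d[:,2])[:,None]
def lids(im,P,z=0.081,amin=100,amax=1e5):
    """white lids: rotated rects back-projected on lid plane -> centre, yaw of long axis, size"""
    h=cv2.cvtColor(im,cv2.COLOR_RGB2HSV); m=((h[...,1]<45)&(h[...,2]>LV)).astype(np.uint8)
    m=cv2.morphologyEx(m,cv2.MORPH_OPEN,np.ones((3,3)))
    out=[]
    for c in cv2.findContours(m,cv2.RETR_EXTERNAL,cv2.CHAIN_APPROX_NONE)[0]:
        if not amin<cv2.contourArea(c)<amax: continue
        w=ray(c[:,0,:],P,z)[:,:2]
        (cx,cy),s,a=cv2.minAreaRect((w*1000).astype(np.float32))
        if s[0]<s[1]: a+=90; s=s[::-1]
        out.append((np.round(c[:,0].mean(0)),round(cx/1e3,4),round(cy/1e3,4),round((a+90)%180-90,1),np.round(s,1)))
    return out
LV=150
E
python3 - <<'E'
from h import *
im=cv2.imread("pics/top0.png")[:,:,::-1]; P=manip.camera_params("top")
for v in (207,251),(266,180),(263,257),(207,352),(150,300): print(im[v],end=' ')
import h
for h.LV in (150,170,190):
    print(h.LV)
    for o in lids(im,P,amax=2000): print(*o)
big=cv2.resize(im[120:320,130:520],None,fx=2,fy=2,interpolation=cv2.INTER_CUBIC); cv2.imwrite("pics/c1.png",big[:,:,::-1])
hs=cv2.cvtColor(im,cv2.COLOR_RGB2HSV); m=cv2.inRange(hs,(18,150,90),(35,255,255)); m[:, :370]=0; m[:,430:]=0
print("yellow px", cv2.boundingRect(m))
# tray, bystanders rough at z=.01
for n,p,z in (("traycorners",[(147,196),(290,187),(298,293),(149,305)],.016),("reel",[(198,206)],.03),("flux",[(163,216)],.05),("cutter",[(219,248)],.01),("ferr",[(272,234)],.02),("bottle cap",[(354,204)],.17),("bottle base",[(350,222)],.0),("tin",[(473,272)],.04),("knob",[(390,240)],.11),("screw",[(342,267)],.01)): print(n,np.round(ray(p,P,z)[:,:2],3).tolist())
E
```

```text
[141 142 131] [140 141 129] [141 143 132] [34 48 77] [133 132 122] 150
170
190
yellow px (375, 163, 44, 63)
traycorners [[0.662, 0.489], [0.682, 0.096], [0.392, 0.076], [0.365, 0.47]]
reel [[0.629, 0.344]]
flux [[0.598, 0.432]]
cutter [[0.516, 0.289]]
ferr [[0.551, 0.145]]
bottle cap [[0.593, -0.068]]
bottle base [[0.586, -0.067]]
tin [[0.44, -0.381]]
knob [[0.515, -0.159]]
screw [[0.461, -0.042]]
```

View pics/c1.png

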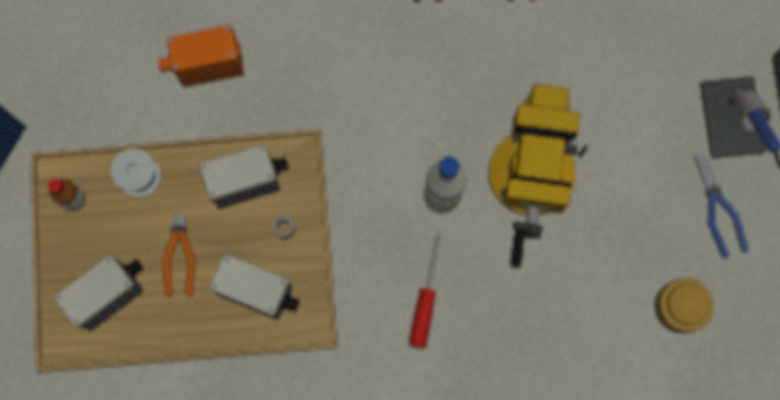

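The enlarged crop confirms three white-lidded cases standing in the tray, glands to the right. All the orange ones are outside it. Next I look from close by with the wrist camera, first over the tray and then over the vise.

```bash
python3 - <<'E'
from h import *
import h; h.LV=118
im=cv2.imread("pics/top0.png")[:,:,::-1]; P=manip.camera_params("top")
t=im.copy(); mk=np.zeros(im.shape[:2],np.uint8); mk[190:295,152:290]=1; t[mk==0]=0
hs=cv2.cvtColor(im,cv2.COLOR_RGB2HSV); print("sat",hs[207,251],hs[266,180],hs[260,230])
for o in lids(t,P,amin=150): print(*o)
R=np.array([[1,0,0],[0,-1,0],[0,0,-1.]])
P=manip.camera_params("wrist"); s=manip.sense()
print("cam in tool",np.round(s["tool_rot"].T@(-P["R"].T@P["t"]-s["eef_pos"]),3),np.round(P["R"]@s["tool_rot"],2).tolist(),P["mtx"][0,0])
for yaw in (180,0,90,-90):
    c,sn=np.cos(np.radians(yaw)),np.sin(np.radians(yaw)); Rz=np.array([[c,-sn,0],[sn,c,0],[0,0,1]])
    for p in ([.47,.28,.42],[.50,-.16,.42],[.5,-.16,.2]): print(yaw,p,np.round(manip.ik(p,Rz@R),0) if manip.ik(p,Rz@R) is not None else None)
E
```

```text
sat [ 33  20 142] [ 33  22 141] [ 20 112 128]
[176. 265.] 0.4626 0.3834 -52.2 [87.6 47.7]
[254. 262.] 0.4688 0.1843 67.2 [87.5 47.5]
[197. 205.] 0.6211 0.337 -46.5 [55.  54.8]
[248. 205.] 0.6163 0.2012 -72.7 [88.1 46.9]
cam in tool [ 0.071 -0.001 -0.179] [[0.0, 1.0, -0.0], [-0.97, 0.0, -0.24], [-0.24, 0.0, 0.97]] 383.7640150426286
180 [0.47, 0.28, 0.42] [ 23.  11.  63.  -0. 106. -67.]
180 [0.5, -0.16, 0.42] [ -25.    9.   66.   -0.  105. -115.]
180 [0.5, -0.16, 0.2] [ -25.   12.   93.   -0.   76. -115.]
0 [0.47, 0.28, 0.42] [ 23.  11.  63.  -0. 106. 113.]
0 [0.5, -0.16, 0.42] [-25.   9.  66.  -0. 105.  65.]
0 [0.5, -0.16, 0.2] [-25.  12.  93.  -0.  76.  65.]
90 [0.47, 0.28, 0.42] [ 23.  11.  63.  -0. 106.  23.]
90 [0.5, -0.16, 0.42] [-25.   9.  66.  -0. 105. -25.]
90 [0.5, -0.16, 0.2] [-25.  12.  93.  -0.  76. -25.]
-90 [0.47, 0.28, 0.42] None
-90 [0.5, -0.16, 0.42] [-25.   9.  66.  -0. 105. 155.]
-90 [0.5, -0.16, 0.2] [-25.  12.  93.  -0.  76. 155.]
```

```bash
cat >> h.py <<'E'
def Rt(deg):
    """tool pointing down, tool x at angle deg in world"""
    c,s=np.cos(np.radians(deg)),np.sin(np.radians(deg)); return np.array([[c,s,0],[s,-c,0],[0,0,-1.]])
E
python3 - <<'E'
from h import *
import h; h.LV=118
def snap(n):
    P=manip.camera_params("wrist"); im=manip.read_camera("wrist"); cv2.imwrite(f"pics/{n}.png",im[:,:,::-1]); np.savez(f"pics/{n}.npz",**P); return im,P
manip.move_pose([.53,.19,.36],Rt(90)); im,P=snap("w_tray")
for o in lids(im,P,amin=1500): print(*o)
manip.move_pose([.56,-.16,.36],Rt(180)); snap("w_vise1")
print(manip.sense()["clock"])
E
```

```text
[455. 418.] 0.7124 -0.1197 0.1 [138.6  75.2]
[272. 420.] 0.4463 -0.1302 0.5 [356.6  96.8]
[274. 202.] 0.4674 0.1832 66.9 [89.1 48.3]
[396. 189.] 0.6139 0.1995 -73.0 [89.2 48.6]
[406.  67.] 0.6179 0.3356 45.0 [60.  52.7]
[451. 220.] 0.6489 0.1932 0.1 [570.8 419.1]
[263.  27.] 0.4615 0.3804 -52.6 [88.7 48.2]
[105. 150.] 0.265 0.1925 -89.9 [419.5 282.4]
3.925
```

View pics/w_tray.png

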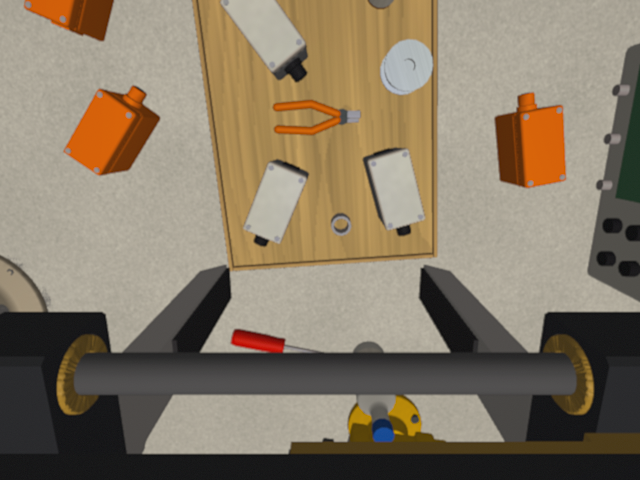

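View pics/w_vise1.png

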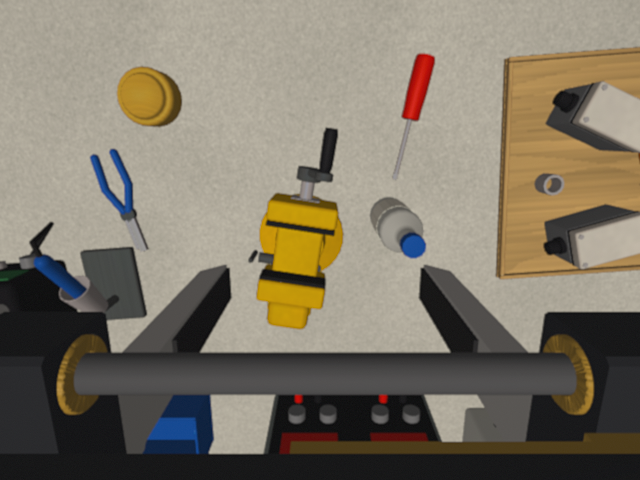

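The tray view shows the three lids at (263,27), (274,202) and (396,189). They match the top-view estimates to within 3 mm, and the sizes come out at 89x48 mm. The vise view shows the moving jaw at about (302,215), the fixed jaw at about (292,290), and the crank handle at (329,150), leaning slightly to the robot's left. I take one more view with the camera straight above the jaws and measure the edges in both.

```bash
python3 - <<'E'
from h import *
manip.move_pose([.66,-.155,.30],Rt(180))
P=manip.camera_params("wrist"); im=manip.read_camera("wrist"); cv2.imwrite("pics/w_vise2.png",im[:,:,::-1]); np.savez("pics/w_vise2.npz",**P)
X,Y=ray([(302,215)],dict(np.load("pics/w_vise1.npz")),.12)[0,:2]; print(X,Y)
q=P["mtx"]@(P["R"]@np.array([X,Y,.12])+P["t"]); u,v=np.int32(q[:2]/q[2]); print(u,v)
u0,v0=max(u-100,0),max(v-130,0); print(u0,v0)
c=cv2.resize(im[v0:v0+200,u0:u0+200],None,fx=3,fy=3,interpolation=cv2.INTER_CUBIC); cv2.imwrite("pics/c2.png",c[:,:,::-1])
E
```

```text
0.5731077141036395 -0.18493194379144334
291 119
191 0
```

View pics/c2.png

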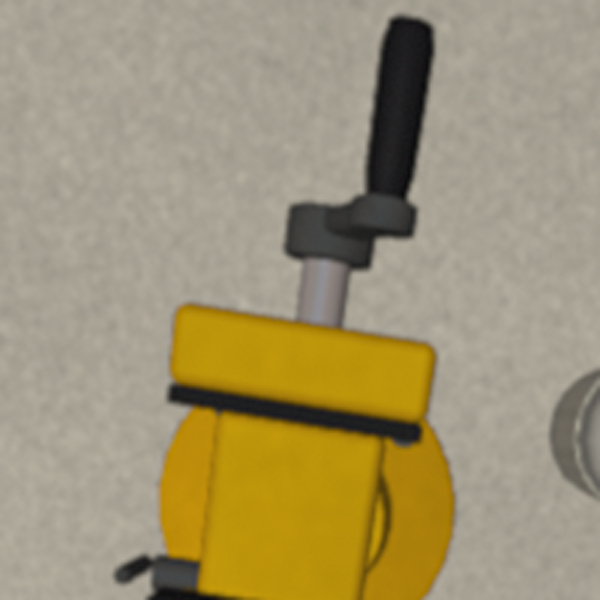

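The crop (scale 3, offset (191,0)) shows the moving jaw's outer top edge running from (178,304) to (437,346). Its pad face runs from (172,402) to (420,440), and the handle from (410,20) to (388,195). I project these and find the fixed pad by mask.

```bash
python3 - <<'E'
from h import *
for n in ("w_vise1","w_vise2"):
    im=cv2.imread(f"pics/{n}.png")[:,:,::-1]; P=dict(np.load(f"pics/{n}.npz"))
    hs=cv2.cvtColor(im,cv2.COLOR_RGB2HSV); m=(hs[...,2]<60).astype(np.uint8)
    m[:, :235]=0; m[:,350:]=0; m[300:]=0
    for c in cv2.findContours(m,cv2.RETR_EXTERNAL,cv2.CHAIN_APPROX_NONE)[0]:
        if cv2.contourArea(c)<60: continue
        w=ray(c[:,0,:],P,.12)[:,:2]*1000
        print(n,c[:,0].mean(0).round(),cv2.contourArea(c),"rect",np.round(cv2.boxPoints(cv2.minAreaRect(w.astype(np.float32)))).tolist(),np.round(cv2.minAreaRect(w.astype(np.float32))[1:],1) if 0 else cv2.minAreaRect(w.astype(np.float32))[1:])
P=dict(np.load("pics/w_vise2.npz"))
f=lambda *p:[(191+u/3,v/3) for u,v in p]
print("outer edge",ray(f((178,304),(437,346)),P,.12).round(4)[:,:2].tolist())
print("pad face",ray(f((172,402),(420,440)),P,.12).round(4)[:,:2].tolist())
print("pad back",ray(f((168,386),(420,425)),P,.12).round(4)[:,:2].tolist())
print("knob",ray(f((410,20),(388,195)),P,.112).round(4)[:,:2].tolist())
E
```

```text
w_vise1 [293. 278.] 526.5 rect [[635.0, -233.0], [647.0, -235.0], [659.0, -161.0], [647.0, -159.0]] ((74.83280181884766, 12.331124305725098), 80.91841888427734)
w_vise1 [300. 228.] 170.0 rect [[579.0, -224.0], [584.0, -225.0], [596.0, -151.0], [591.0, -150.0]] ((74.80258178710938, 4.324499130249023), 80.80379486083984)
w_vise1 [321. 160.] 579.0 rect [[477.0, -182.0], [533.0, -189.0], [537.0, -153.0], [481.0, -147.0]] ((35.70722579956055, 56.217613220214844), 83.27789306640625)
w_vise2 [280. 205.] 550.5 rect [[639.0, -234.0], [648.0, -235.0], [660.0, -161.0], [651.0, -159.0]] ((75.69682312011719, 8.906825065612793), 80.90203857421875)
w_vise2 [289. 137.] 354.0 rect [[580.0, -224.0], [585.0, -225.0], [597.0, -151.0], [592.0, -150.0]] ((75.26290130615234, 5.685149192810059), 80.8469009399414)
w_vise2 [319.  54.] 1089.0 rect [[479.0, -157.0], [542.0, -182.0], [551.0, -158.0], [488.0, -134.0]] ((25.000930786132812, 67.27032470703125), 68.70801544189453)
outer edge [[0.5573, -0.2211], [0.5691, -0.1444]]
pad face [[0.5853, -0.2242], [0.5964, -0.1494]]
pad back [[0.5807, -0.2251], [0.592, -0.1494]]
knob [[0.4793, -0.1526], [0.5259, -0.159]]
```

The vise yaw is about -9.1°, its origin about (0.626,-0.193), and the crank about -0.45 rad. The jaw gap of about 59 mm and the knob at x=-127 mm match the given sizes. Now I weigh the cases.

```bash
cat > weigh.py <<'E'
from h import *
cases={"right-far":(.6150,.2003,17.1),"right-near":(.4680,.1838,-23.0),"left":(.4620,.3820,37.6)}
for n,(x,y,th) in cases.items():
    manip.move_pose([x,y,.13],Rt(th+90)); manip.move_straight([x,y,.048],max_speed=.12)
    f0=manip.sense()["wrist_force"]; manip.close_gripper(); w=manip.sense()["gripper_width"]
    manip.move_straight([x,y,.098],max_speed=.08); manip.sleep(.3)
    s=manip.sense(); d=s["wrist_force"]-f0; print(n,"width mm",w*94,s["gripper_width"]*94,"dF",d.round(2),"t",s["clock"])
    if w*94<45 or w*94>56: print("bad grasp"); break
    if abs(d[2])>3: print("HEAVY"); break
    manip.move_straight([x,y,.0482],max_speed=.05); manip.let_go(); manip.move_straight([x,y,.15],max_speed=.2)
E
python3 weigh.py
```

```text
right-far width mm 49.77701030579374 49.283056228652434 dF [ 0.57 -0.63 -1.42] t 8.7667
right-near width mm 49.936673557294185 49.56852073364225 dF [ 0.24  0.36 -3.43] t 14.8
HEAVY
```

```bash
python3 - <<'E'
from h import *
a=[]
for i in range(8): manip.sleep(.05); a.append(manip.sense()["wrist_force"])
print(np.mean(a,0).round(2),np.std(a,0).round(2))
E
```

```text
[ 0.26 -0.2  -1.61] [0.64 0.4  0.36]
```

A single reading is too noisy: the mean of -1.6 N suggests this case is light. I redo it with averaged readings.

```bash
cat > weigh.py <<'E'
from h import *
def fz(n=10):
    a=[]
    for i in range(n): manip.sleep(.04); a.append(manip.sense()["wrist_force"][2])
    return np.mean(a)
held=fz(); x,y=.4680,.1838
manip.move_straight([x,y,.0482],max_speed=.06); manip.let_go(); manip.move_straight([x,y,.15],max_speed=.2); e=fz()
print("right-near",held,"empty",e)
if e-held>3: print("was HEAVY")
else:
    x,y,th=.4620,.3820,37.6
    manip.move_pose([x,y,.13],Rt(th+90)); manip.move_straight([x,y,.048],max_speed=.12); f0=fz(); manip.close_gripper(); w=manip.sense()["gripper_width"]
    manip.move_straight([x,y,.098],max_speed=.08); manip.sleep(.2); print("left",w*94,"empty",f0,"held",fz(),manip.sense()["clock"])
E
python3 weigh.py
```

```text
right-near -1.6301639481330716 empty -0.10190983639255971
left 49.979936006403804 empty -0.0057003233451498655 held -4.805324073970903 22.7167
```

The left case is the heavy one (4.8 N). I carry it over the bottle to the vise and check before lowering.

```bash
cat >> h.py <<'E'
VO=np.array([.6258,-.1932]); VY=-9.1
def V(x,y,z):
    a=np.radians(VY); return [VO[0]+x*np.cos(a)-y*np.sin(a),VO[1]+x*np.sin(a)+y*np.cos(a),z]
E
python3 - <<'E'
from h import *
manip.move_straight([.4620,.3820,.30],max_speed=.2)
manip.move_pose(V(-.0045,0,.30),Rt(VY+90))
manip.move_straight(V(-.0045,0,.19),max_speed=.12)
im=manip.read_camera("wrist"); cv2.imwrite("pics/w_place.png",im[:,:,::-1])
im=manip.read_camera("scene"); cv2.imwrite("pics/s_place.png",cv2.resize(im[180:330,150:350],None,fx=3,fy=3)[:,:,::-1])
print(manip.sense()["clock"],manip.sense()["eef_pos"],V(-.0045,0,.19))
E
```

```text
27.175 [ 0.62203675 -0.19276475  0.19116324] [np.float64(0.6213566378696209), np.float64(-0.19248828869735485), 0.19]
```

View pics/s_place.png

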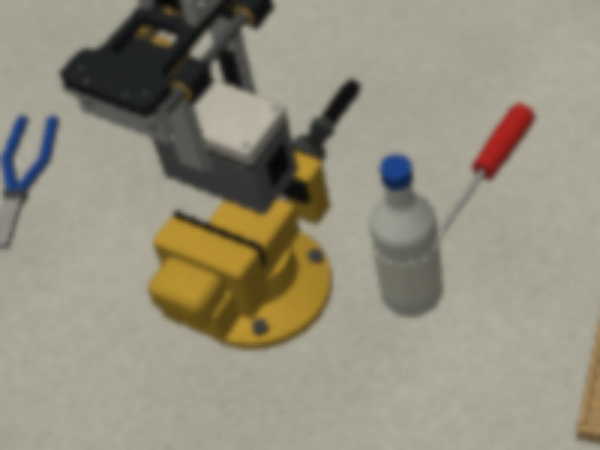

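The crop shows the case held level above and parallel to the jaws, with the bottle untouched. I lower it in steps, watching the force.

```bash
python3 - <<'E'
from h import *
def f(n=4):
    a=[]
    for i in range(n): manip.sleep(.03); a.append(manip.sense()["wrist_force"])
    return np.mean(a,0)
for z in (.168,.155,.145,.139,.136,.1345,.133):
    manip.move_straight(V(-.0045,0,z),max_speed=.06); w=f(); s=manip.sense(); print(z,s["eef_pos"][2].round(4),w.round(2))
    if np.hypot(*w[:2])>6: print("SIDE"); break
    if w[2]>-2.5: print("contact"); break
print(s["clock"])
E
```

```text
0.168 0.1683 [ 0.22  0.08 -4.66]
0.155 0.1551 [-0.02  0.11 -4.99]
0.145 0.145 [ 0.1   0.05 -4.83]
0.139 0.139 [-0.2  -0.04 -4.81]
0.136 0.136 [-0.37 -0.01 -4.68]
0.1345 0.1345 [ 0.16 -0.28 -4.44]
0.133 0.1339 [-1.57  0.25  2.23]
contact
30.3083
```

```bash
python3 - <<'E'
from h import *
import h; h.LV=118
manip.let_go(); manip.move_straight(V(-.0045,0,.25),max_speed=.2)
manip.move_pose(V(-.13,.0174,.25),Rt(VY+180))
P=manip.camera_params("wrist"); im=manip.read_camera("wrist"); cv2.imwrite("pics/w_rel.png",im[:,:,::-1])
for o in lids(im,P,.167,amin=1500,amax=20000): print(*o)
im=manip.read_camera("top");P=manip.camera_params("top")
for o in lids(im,P,.167,amin=150,amax=1500): print(*o)
for o in lids(im,P,.081,amin=150,amax=1500): print("  tray",*o)
print("expect",V(-.0045,0,.167),manip.sense()["clock"])
E
```

```text
[320. 422.] 0.6497 -0.182 80.8 [293.   55.5]
expect [np.float64(0.6213566378696209), np.float64(-0.19248828869735485), 0.167] 33.4
```

View pics/w_rel.png

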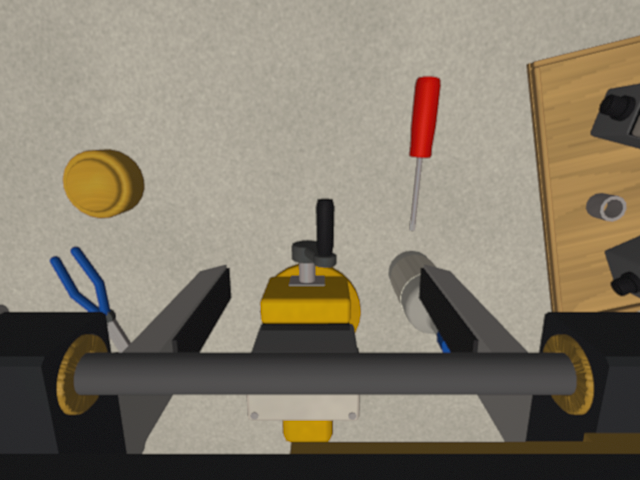

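The case stands centred between the jaws, let go. The handle at (325,228) is in line between the fingers. I grip it and wind.

```bash
python3 - <<'E'
from h import *
K=lambda c: V(-.130+.010*c/2/np.pi,-.040*np.sin(c),.075+.040*np.cos(c)-.019)
c=-.45; R=Rt(VY+180)
p=K(c); manip.move_straight([p[0],p[1],.14],R,max_speed=.2); manip.move_straight(p,max_speed=.1)
manip.close_gripper(); s=manip.sense(); print("w",s["gripper_width"]*94,s["wrist_force"].round(1),s["clock"])
if not 12<s["gripper_width"]*94<19: raise SystemExit("no knob")
end=6.95; n=22
for i,a in enumerate(np.linspace(c,end,n+1)[1:]):
    manip.move_straight(K(a),max_speed=.06); s=manip.sense()
    if i%3==2 or i==n-1: print(round(a,2),(s["eef_pos"]-K(a)).round(4),s["wrist_force"].round(1),s["clock"])
    if np.linalg.norm(s["wrist_force"])>25 or s["clock"]>60: print("stop",a,s["wrist_force"]); break
E
```

```text
w 14.749710944354685 [-0.6  0.2  0.3] 35.9333
0.56 [-0.0001 -0.0008 -0.0004] [ 0.7 -1.3 -2.1] 37.0583
1.57 [ 0.0001  0.     -0.0006] [ 0.2 -1.2 -2.2] 38.1833
2.58 [ 0.0001  0.0009 -0.0003] [ 1.8  0.6 -2.5] 39.3083
3.59 [0.0002 0.0007 0.0004] [-0.3  1.   1.1] 40.4333
4.6 [0.     0.     0.0006] [-0.8  0.2  1.5] 41.5583
5.6 [-0.0001 -0.0007  0.0005] [-0.7 -0.5  1.3] 42.6833
6.61 [-0.0001 -0.0008 -0.0003] [-0.3 -1.7 -0.5] 43.8083
6.95 [-0.     -0.0006 -0.0004] [-0.1 -1.4 -0. ] 44.1833
```

The forces stayed at about 2 N all the way round. I release, retreat and check everything.

```bash
python3 - <<'E'
from h import *
import h; h.LV=118
manip.let_go(); p=manip.sense()["eef_pos"]; manip.move_straight([p[0],p[1],.30],max_speed=.2)
manip.move_pose([.42,-.10,.38],Rt(VY+180))
im=manip.read_camera("top");P=manip.camera_params("top"); cv2.imwrite("pics/top_end.png",cv2.resize(im[120:320,130:520],None,fx=2,fy=2,interpolation=cv2.INTER_CUBIC)[:,:,::-1])
t=im.copy(); t[:190]=0; t[295:]=0; t[:,:152]=0; t[:,290:]=0
for o in lids(t,P,amin=150): print(*o)
print(manip.sense()["clock"])
E
```

```text
[254. 262.] 0.4684 0.1844 67.1 [87.5 48.8]
[196. 205.] 0.6204 0.3375 44.7 [55.2 53.1]
[248. 205.] 0.616 0.2007 -73.1 [88.8 47.6]
47.375
```

View pics/top_end.png

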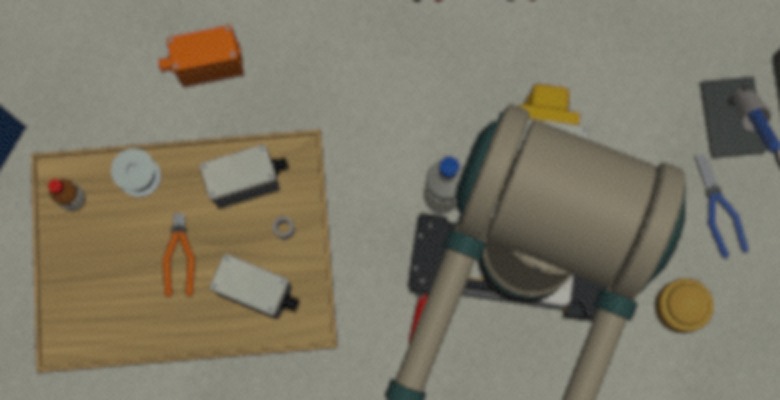

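The end view shows both empty cases within 1 mm of where they stood and the bystanders in place. The arm hides the vise, so I use the last picture from the wrist camera.

```bash
python3 - <<'E'
from h import *
im=manip.read_camera("wrist"); P=manip.camera_params("wrist"); cv2.imwrite("pics/w_end.png",im[:,:,::-1])
for c in (0.,.35,.67):
    q=P["mtx"]@(P["R"]@np.array(V(-.118,-.04*np.sin(c),.075+.04*np.cos(c)))+P["t"]); print(c,(q[:2]/q[2]).round())
E
```

```text
0.0 [277. 281.]
0.35 [266. 280.]
0.67 [258. 279.]
```

View pics/w_end.png

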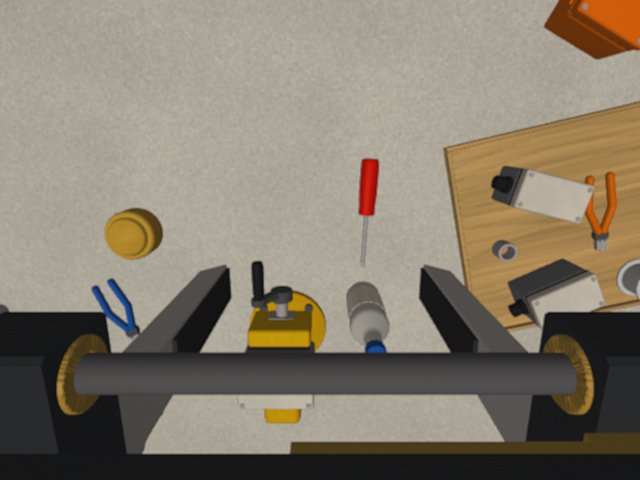

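The handle at (257,280) matches a crank angle of about 6.95 rad. The case stands clamped between the jaws and nothing else has moved, so I hand in.

```bash
python3 -c "
from station import manip
print(manip.finish_job(), manip.sense()['clock'])"
```

```text
the job is handed in; nothing more can be done
the job is handed in; nothing more can be done
```

I clamped the heavy (left) case in the vise with the crank at about 6.95 rad, put both empty cases back within about 1 mm of where they stood, and handed the job in; the hand-in returned no verdict.

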